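Tip out the parts and loupe the heat sink

ROBOT

A 7-joint arm with a two-finger parallel gripper is mounted at the origin on a cart in front of the work surface, level with it; the furniture and walls round the work are solid. World frame = base frame: x ahead of the robot, y to its left, z up, the work surface at z = 0. Lengths are in m, angles in degrees, forces in N, time in s.
With the tool pointing down it reaches from about 0.35 to 0.775 m from the base axis. Payload 3.1 kg.
Tool frame: the origin (TCP) lies on the centre line of the jaws, within the pads' length; the fingertips stand 17 mm ahead of it and the grasp point (between the pads) lies 2 mm behind it (robot.tip_reach is the distance from the TCP to the fingertips, in m); z points along the fingers, y is the line along which they close (so a half turn about z gives the same grasp; the last joint's range is limited). The gripper opens to 85 mm and grips with 20 to 120 N. Pads are 22 mm wide; open, the fingers measure 114 mm over their backs; the gripper's body (76 mm by 85 mm) begins 54 mm behind the grasp point. The pads swing forward as they close: fully open they stand 13 mm farther back than shut.
Start: joints at [-76.816, 17.813, 0.802, 86.603, -0.252, 75.585, -1.558], TCP at [0.148, 0.53, 0.248] pointing down, gripper open.
Joint ranges: [-154.91, 154.91], [-16.99, 109.72], [-72.82, 74.43], [7.12, 147.25], [-82.49, 262.49], [11.32, 116.49], [-174.64, 174.64]. Speed limits (degrees/s): [159.86, 159.86, 180, 180, 180, 180, 180].

INTERFACE

Orientations are given as [roll, pitch, yaw] about the fixed x, y, z axes, in that order (R = Rz(yaw) Ry(pitch) Rx(roll)).
In Python, from station import robot, fingers, vision, workorder, recognise gives the robot as it stands. Calls block until the motion is done:
- robot.move_to(position, orientation): joint-space move of the TCP to a pose.
- robot.line_to(position, orientation=None, velocity=0.15, f_stop=None): straight line of the TCP; orientation=None keeps the orientation; velocity is the mean speed in m/s. With f_stop (N) it stops when the force on the tool has changed by that much, and returns True; else False.
- robot.move_j(angles): joint-space move.
- fingers.gripper_to(opening, force=None): opening from 0.0 (shut) to 1.0 (fully open); force is the grip in N (None keeps the last); returns when the fingers have stopped.
- robot.pause(seconds).
- robot.inverse_kinematics(position, orientation): joint angles nearest the present ones, or None.
- vision.grab_frame(name): name is "scene" or "top" or "wrist"; returns the picture (420x560x3 uint8, red, green, blue); there is no depth.
- vision.calibration(name): a dict with "mtx" (3x3 intrinsics, pixels), "extrinsics" (4x4, takes a point from world to camera coordinates); the wrist camera has in their place "T_tool_cam" (4x4, takes a point from camera to tool coordinates, whose origin is the TCP and whose axes are the flange's). Camera axes: x right, y up, looking along -z (the intrinsics and any distortion apply to the point x, -y, -z); pixel columns grow to the right and rows downward; lengths in m; the calibration is good to about 2 mm. A picture is of the moment at which its call begins: read the wrist's pose just before it. calibration takes no time and is no camera call.
A pose or a line that the arm cannot do raises robot.PlanningError and nothing moves.
- workorder.close_job(): hands the job in; it is judged then, once.
Trained networks look in the newest picture that a camera, given by its name, has taken for a name from the list of things; names that differ only in an ending like _2 or _b are one class to them, and where a whole thing is asked for, a point or a joint stands for the part that bears it (a point fixed in the world has none). Each returns a list of dicts, best first, with "p" (0 to 1); they miss things now and then, are a little off and sometimes report something else, mostly with a low value. They report only what shows in the picture. A call takes as long as a camera call.
- recognise(label, camera): "rect" ([centre column, centre row, width, height] in pixels, round what is visible of it).
Readings, each from a call of its own:
- robot.current_time_s(): time.
- robot.current_joint_positions(): joint angles.
- robot.current_dq(): joint speeds.
- robot.current_joint_torque(): joint torques, N m.
- robot.current_tool_pos(): TCP position.
- robot.current_eef_rot(): TCP orientation.
- robot.current_contact_force(): force on the tool from outside, world axes, zero at the start.
- robot.current_torque(): the same for the moment, N m.
- robot.current_finger_gap(): opening from 0.0 (shut) to 1.0 (fully open).
- robot.current_gripper_force(): force on a finger pad.
Only numpy, scipy, OpenCV 4.12 (cv2) and the standard library are available. Lean on these libraries where they do the work, as an engineer would, in place of code of your own. Each camera call takes 0.05 s, during which the arm holds its last target. There are 200 camera calls.

TASK

Swing the tilting pan over by its bar so that all three parts drop into the tray, and swing the pan back to level. Then pick up the loupe and hold it, wide rim down and level, straight above the finned heat sink lying in the tray, with the wide rim at the same height as the top of the disc on the height gauge. Finish while still holding the loupe steady there, touching nothing else with it; leave the gauge, the tin and the side cutters as they are.

Things in the scene. Friction and masses are not known exactly. Their poses are not given: they have to be found in the camera images.
- station: Fixed sorting station. Origin: on the bench under the centre of the grey open tray, z up. Tray 140 x 140 mm outside, walls 26 mm high and 4 mm thick, floor 4 mm thick. The tilting pan hangs on its +y side between two 52 mm high uprights at x = +-60 mm, y = 59 to 89 mm; a 6 mm base plate reaches to y = 169 mm.
- pan (a joint): Tilt of the aluminium pan, 0 to 2.0 rad: 0 is level (upright, on its stop), growing as its bar is lifted and swung over toward the tray. The hinge is the line along the station's x axis through point pan_hinge. The parts slide out into the tray by about 1.6 rad. Light (0.22 kg), little friction, falls back to level when let go.
- pan_hinge (a point): Middle of the pan's hinge line, 45 mm above the bench, at station x = 0, y = 63 mm. The pan reaches from here to y = 149 mm; it is 100 mm wide, 30 mm deep, its inner floor 16 mm above the bench at tilt 0, its front wall sloped at 45 degrees up to a lip at the hinge.
- pan_bar (a point): Middle of the pan's bar: black, round, 11 mm in diameter, 96 mm long between two thin steel arms, along the station's x axis. At tilt 0 it lies 120 mm from the hinge in the station's +y and 25 mm above it (70 mm above the bench), 35 mm clear of the pan's back wall, and it turns with the pan. It can be pinched from above and may turn between the fingers.
- heat_sink_mid (a point): Centre of the square finned aluminium heat sink, 25 x 25 x 14 mm, 16 g. It starts in the pan.
- choke_a: Wound ring choke (toroid), 25 mm in diameter, 11 mm thick, 18 g; origin at the centre of one flat face. Starts in the pan.
- choke_b: A second choke like the first. Starts in the pan.
- loupe: Loose black watchmaker's loupe, 30 mm high, 30 g, standing on the bench on its wide rim, round, 36 mm across at the bottom, narrowing upward. Origin: centre of the wide rim (underside); z is its optical axis, up as it stands.
- gauge: Fixed height gauge: round steel foot 60 mm across, 16 mm high, with a vertical post 8 mm in diameter and 114 mm high. Origin on the bench under the post. A round disc, 40 mm across, slides on the post.
- gauge_mark (a point): Centre of the flat top face of the gauge's disc: its height, 68 to 96 mm above the bench, is the focal height at which the loupe's wide rim must be held.
- flux_tin: Bystander: round tin, 52 mm across, 23 mm high. Origin at the centre of its underside.
- side_cutters: Bystander: small side cutters (pliers), 112 mm long, lying on the bench.

How it is judged (in metres and radians):
On the way, in this order (a step that is already met when the one before it is completed fails the run):
1. the pan is tipped well over toward the tray (value of joint pan above 1 rad), for 0.1 s.
2. all three parts lie in the tray and the pan is back at level (x of heat_sink_mid in the frame of station between -0.068 and 0.068 m and y of heat_sink_mid in the frame of station between -0.068 and 0.068 m and z of each of heat_sink_mid, choke_a, choke_b in the frame of station below 0.045 m and x of choke_a in the frame of station between -0.068 and 0.068 m and y of choke_a in the frame of station between -0.068 and 0.068 m and x of choke_b in the frame of station between -0.068 and 0.068 m and y of choke_b in the frame of station between -0.068 and 0.068 m and value of joint pan below 0.12 rad), for 0.2 s.
At the end, for the whole second after the job is handed in: The three parts lie in the tray, the pan is within 0.12 rad of level, and the fingers hold the loupe still: wide rim within 6 mm of the height of the disc's top face, axis within 12 mm of the heat sink's centre seen from above, tilted less than 0.12 rad, touching neither station nor gauge (all of step 2 and z of loupe in the frame of gauge_mark between -0.006 and 0.006 m and horizontal distance between loupe and heat_sink_mid below 0.012 m and angle between loupe's own z axis and vertical below 0.12 rad and contact force between loupe and the fingers above 1 N and linear speed of loupe below 0.02 m/s and contact force between loupe and station below 0.05 N and contact force between loupe and gauge below 0.05 N); the arm keeps its last pose, push and grip.
It fails at once if the gauge's disc is shifted by more than 4 mm (distance of gauge_mark from where it was at the start of the episode above 0.004 m).
It fails at once if tin shifted by more than 30 mm (distance of flux_tin from where it was at the start of the episode above 0.03 m).
It fails at once if side cutters shifted by more than 30 mm (distance of side_cutters from where it was at the start of the episode above 0.03 m).
It also fails if it takes over 69 s, if anything falls off the work surface, if the arm or the gripper's body presses on something with over 40 N, if the wrist force passes 120 N, or if a joint passes its speed limit or range.

## Working session

There is one attempt and no reset: what is moved stays moved. The work goes in short steps, each a Python script; the robot and the scene stay as the last script left them, time stands still between calls to the robot, and variables do not carry over. Pictures are saved under pics/ and viewed, at most 10 in all, crops included, and the job is handed in when it is done.

```bash
mkdir -p pics
cat > h.py <<'E'
from station import robot, fingers, vision, workorder, recognise
import numpy as np, cv2
def cam(n):
    c=vision.calibration(n); K=np.array(c["mtx"])
    return K,(np.array(c["extrinsics"]) if "extrinsics" in c else None),c
def proj(n,P):
    K,E,_=cam(n); p=E@np.append(P,1); q=np.array([p[0],-p[1],-p[2]]); u=K@q; return u[:2]/u[2]
def ray(n,uv):
    K,E,_=cam(n); d=np.linalg.inv(K)@np.array([uv[0],uv[1],1]); d=np.array([d[0],-d[1],-d[2]])
    R=E[:3,:3]; o=-R.T@E[:3,3]; return o,R.T@d
def at_z(n,uv,z):
    o,d=ray(n,uv); return o+d*(z-o[2])/d[2]
def save(n,f):
    im=vision.grab_frame(n); cv2.imwrite("pics/"+f,im[:,:,::-1]); return im
E
python3 - <<'E'
from h import *
for n in("scene","top"):
    save(n,n+"1.png"); _,_,c=cam(n); print(n,{k:np.round(v,3).tolist() if k!='x' else v for k,v in c.items()})
    for l in "station pan pan_bar heat_sink_mid choke_a loupe gauge gauge_mark flux_tin side_cutters".split():
        try: print(l,[(np.round(d["rect"]).tolist(),round(d["p"],2)) for d in recognise(l,n)[:3]])
        except Exception as e: print(l,e)
print(cam("wrist")[2], robot.current_time_s())
E
```

```text
scene {'mtx': [[536.014, 0.0, 279.137], [0.0, 536.014, 205.94], [0.0, 0.0, 1.0]], 'extrinsics': [[0.516, -0.857, 0.003, -0.297], [0.55, 0.333, 0.766, -0.337], [-0.657, -0.394, 0.643, -1.17], [0.0, 0.0, 0.0, 1.0]]}
station [([212.0, 199.0, 102.0, 69.0], 0.58)]
pan [([192.0, 187.0, 62.0, 42.0], 0.68)]
pan_bar [([192.0, 186.0, 57.0, 42.0], 0.72)]
heat_sink_mid [([297.0, 252.0, 12.0, 18.0], 0.49), ([195.0, 194.0, 9.0, 7.0], 0.28), ([213.0, 199.0, 102.0, 71.0], 0.16)]
choke_a [([200.0, 191.0, 5.0, 11.0], 0.4)]
loupe [([295.0, 255.0, 14.0, 20.0], 0.7)]
gauge []
gauge_mark []
flux_tin [([359.0, 281.0, 18.0, 17.0], 0.74)]
side_cutters [([415.0, 282.0, 34.0, 26.0], 0.74)]
top {'mtx': [[487.81, 0.0, 279.42], [0.0, 487.81, 207.536], [0.0, 0.0, 1.0]], 'extrinsics': [[0.001, -1.0, -0.007, -0.04], [0.99, 0.0, 0.139, -0.539], [-0.139, -0.007, 0.99, -1.239], [0.0, 0.0, 0.0, 1.0]]}
station [([192.0, 223.0, 106.0, 56.0], 0.78)]
pan [([167.0, 225.0, 56.0, 49.0], 0.63)]
pan_bar [([169.0, 223.0, 54.0, 49.0], 0.68)]
heat_sink_mid []
choke_a []
loupe [([313.0, 243.0, 12.0, 16.0], 0.71)]
gauge [([370.0, 180.0, 33.0, 22.0], 0.76)]
gauge_mark [([375.0, 176.0, 13.0, 11.0], 0.68)]
flux_tin [([382.0, 245.0, 20.0, 21.0], 0.57)]
side_cutters [([428.0, 218.0, 43.0, 17.0], 0.93)]
{'mtx': array([[320.89059807,   0.        , 279.46567098],
       [  0.        , 320.89059807, 214.81421808],
       [  0.        ,   0.        ,   1.        ]]), 'T_tool_cam': array([[-1.77126073e-03,  9.59300317e-01,  2.82382303e-01,
         7.26213211e-02],
       [ 9.99998188e-01,  1.50229723e-03,  1.16899432e-03,
         2.52064405e-05],
       [ 6.97194470e-04,  2.82383862e-01, -9.59301240e-01,
        -1.26819061e-01],
       [ 0.00000000e+00,  0.00000000e+00,  0.00000000e+00,
         1.00000000e+00]])} 1.1
```

Run:
```python
import cv2,numpy as np
a=cv2.imread("pics/top1.png")[140:300,110:470]; cv2.imwrite("pics/topc.png",cv2.resize(a,(792,352),interpolation=cv2.INTER_CUBIC))
b=cv2.imread("pics/scene1.png")[130:320,130:450]; cv2.imwrite("pics/scc.png",cv2.resize(b,(800,475),interpolation=cv2.INTER_CUBIC))
```

```text
(no output)
```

View pics/topc.png

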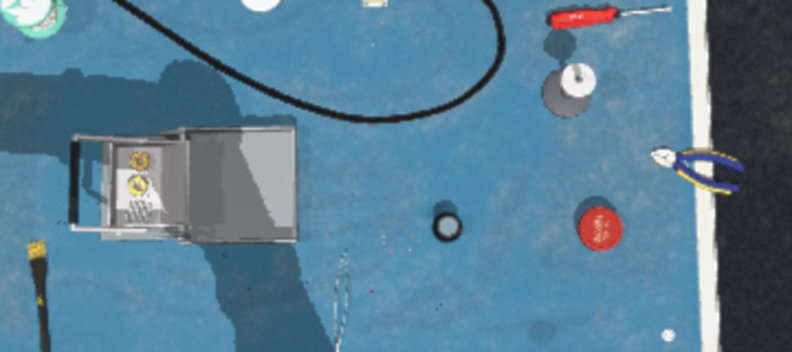

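View pics/scc.png

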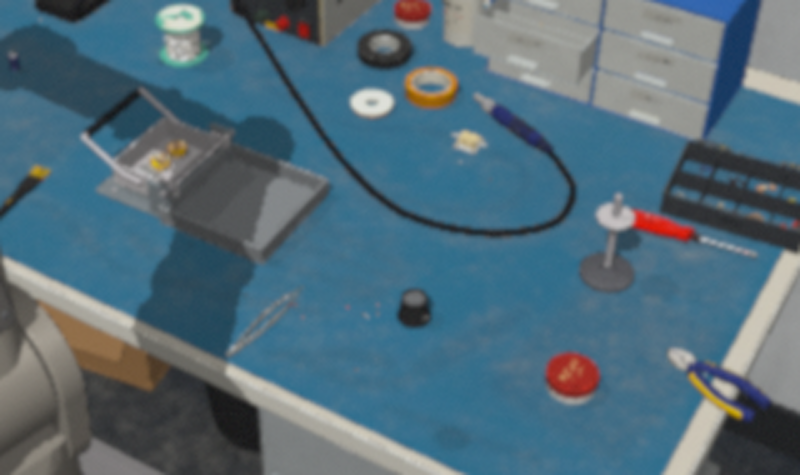

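The top view shows the station at left: bar at about (144,224), heat sink and two chokes in the pan, and the tray on the −y side. The loupe is at about (313,243), the gauge at (370,180) and the tin at (382,245). Next I compute their positions.

Run:
```python
from h import *
T=lambda x,y:(110+x/2.2,140+y/2.2)
S=lambda x,y:(130+x/2.5,130+y/2.5)
for nm,x,y,z in [("bar1",76,140,.07),("bar2",73,228,.07),("trayTR",296,126,.026),("trayBR",297,242,.026),("loupe top",447,228,.03),("foot",567,93,.016),("disc",578,80,.08),("tin",600,229,.023),("hinge l",186,129,.052),("hinge r",188,241,.052)]:
    print(nm,at_z("top",T(x,y),z).round(4))
for nm,x,y,z in [("bar1",85,135,.07),("bar2",138,93,.07),("tray near",260,260,.026),("tray far",328,187,.026),("loupe top",414,297,.03),("foot",607,271,.016),("disc",615,215,.08)]:
    print(nm,at_z("scene",S(x,y),z).round(4))
o1,d1=ray("top",T(578,80));o2,d2=ray("scene",S(615,215))
A=np.stack([d1,-d2],1);s=np.linalg.lstsq(A,o2-o1,rcond=None)[0];print(o1+d1*s[0],o2+d2*s[1])
```

```text
bar1 [0.544  0.3056 0.07  ]
bar2 [0.4417 0.305  0.07  ]
trayTR [0.5676 0.0534 0.026 ]
trayBR [0.4282 0.0507 0.026 ]
loupe top [ 0.4447 -0.1271  0.03  ]
foot [ 0.61   -0.2753  0.016 ]
disc [ 0.6129 -0.2771  0.08  ]
tin [ 0.4442 -0.3094  0.023 ]
hinge l [0.5598 0.1812 0.052 ]
hinge r [0.4279 0.1755 0.052 ]
bar1 [0.4448 0.3067 0.07  ]
bar2 [0.5409 0.3065 0.07  ]
tray near [0.4136 0.0439 0.026 ]
tray far [0.5549 0.0472 0.026 ]
loupe top [ 0.4468 -0.1279  0.03  ]
foot [ 0.6017 -0.2794  0.016 ]
disc [ 0.6194 -0.2729  0.08  ]
[ 0.61144821 -0.27573587  0.08725746] [ 0.61129682 -0.27547883  0.08717799]
```

```bash
cat >> h.py <<'E'
from scipy.spatial.transform import Rotation as Ro
def wpose():
    p=np.array(robot.current_tool_pos()); R=Ro.from_euler("xyz",robot.current_eef_rot(),degrees=True).as_matrix()
    T=np.eye(4);T[:3,:3]=R;T[:3,3]=p; return T@np.array(cam("wrist")[2]["T_tool_cam"])
def wray(T,uv):
    K=cam("wrist")[0]; d=np.linalg.inv(K)@np.array([uv[0],uv[1],1]); return T[:3,3],T[:3,:3]@np.array([d[0],-d[1],-d[2]])
def wat(T,uv,z):
    o,d=wray(T,uv); return o+d*(z-o[2])/d[2]
def wproj(T,P):
    q=T[:3,:3].T@(np.array(P)-T[:3,3]); u=cam("wrist")[0]@np.array([q[0],-q[1],-q[2]]); return u[:2]/u[2]
E
python3 - <<'E'
from h import *
o=[180,0,1.2]
print(robot.current_eef_rot())
robot.move_to([.47,.26,.25],o)
T=wpose(); im=save("wrist","w1.png"); np.save("T1.npy",T)
for l in("pan_bar","station","heat_sink_mid","choke_a"): print(l,[(np.round(d["rect"]).tolist(),round(d["p"],2)) for d in recognise(l,"wrist")[:3]])
for p in [(.544,.306,.07),(.442,.305,.07)]: print(wproj(T,p))
print(robot.current_time_s(),np.round(robot.current_tool_pos(),4), robot.current_joint_positions())
E
```

```text
[-1.79999695e+02  2.13164210e-03  1.64430853e+02]
pan_bar [([296.0, 164.0, 141.0, 115.0], 0.75)]
station [([353.0, 163.0, 259.0, 131.0], 0.85)]
heat_sink_mid [([297.0, 191.0, 27.0, 29.0], 0.8)]
choke_a [([296.0, 137.0, 19.0, 20.0], 0.9), ([296.0, 165.0, 19.0, 18.0], 0.6)]
[232.59405733 114.91147879]
[235.56696426 221.47011315]
3.0 [0.4696 0.2607 0.2499] [ -58.27368264   18.16672997   36.0304336    89.49066798  -10.90921888
   75.90797179 -109.64020434]
```

View pics/w1.png

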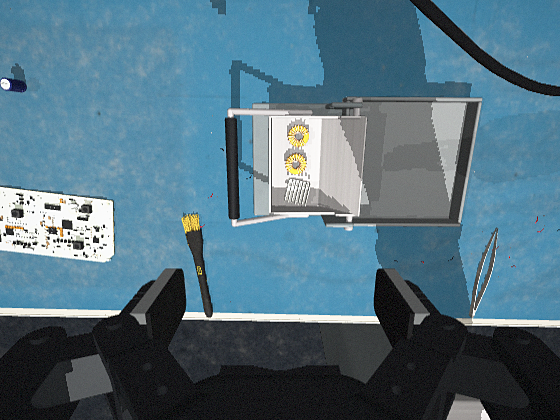

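The wrist picture shows the bar running from about (231,117) to (235,219), the parts in the pan, and the tray rim corners at (480,98) and (462,224).

Run:
```python
from h import *
T=np.load("T1.npy")
for n,uv,z in [("bar1",(231.5,117),.07),("bar2",(235,219),.07),("TR",(480,98),.026),("BR",(462,225),.026),("hs",(297,191),.023)]: print(n,wat(T,uv,z).round(4))
import itertools
c=robot.inverse_kinematics
q0=np.array([.493,.306,.07])
for yaw in (1.5,-178.5):
    for th in (0,.6,1.2,1.8):
        a=th+np.arctan2(25,120); r=.1226
        print(yaw,th,np.round(c([.493+.0025*0,.186+r*np.cos(a),.045+r*np.sin(a)-.006],[180,0,yaw]),0))
```

```text
bar1 [0.5422 0.307  0.07  ]
bar2 [0.4446 0.3055 0.07  ]
TR [0.5667 0.0574 0.026 ]
BR [0.4293 0.0507 0.026 ]
hs [0.4644 0.2418 0.023 ]
1.5 0 [ -55.   33.   31.   96.  -20.   56. -106.]
1.5 0.6 [ -55.   27.   34.   96.  -17.   62. -105.]
1.5 1.2 [ -52.   22.   36.   98.  -14.   64. -100.]
1.5 1.8 [-47.  20.  38. 102. -14.  62. -93.]
-178.5 0 [  6.  47. -62.  94.  44.  67.  24.]
-178.5 0.6 [ 10.  39. -62.  93.  36.  70.  32.]
-178.5 1.2 [ 18.  33. -62.  95.  30.  71.  41.]
-178.5 1.8 [ 27.  30. -62. 100.  29.  68.  49.]
```

Run:
```python
from h import *
yaw=1.3; o=[180,0,yaw]; s=np.array([-np.sin(np.radians(yaw)),np.cos(np.radians(yaw)),0])
bar=np.array([.4932,.3062,.07]); hinge=bar-.12*s-np.array([0,0,.025]); dz=np.array([0,0,.004])
fingers.gripper_to(.45,25)
robot.move_to(bar+[0,0,.09],o)
print(robot.line_to(bar+dz,velocity=.1,f_stop=15),robot.current_contact_force())
fingers.gripper_to(0,25); print("gap",robot.current_finger_gap(),robot.current_gripper_force())
r=np.hypot(.12,.025);a0=np.arctan2(.025,.12)
def go(t,v): robot.line_to(hinge+s*r*np.cos(a0+t)+np.array([0,0,r*np.sin(a0+t)])+dz,velocity=v)
for t in np.linspace(.12,1.75,12): go(t,.09)
print("up",robot.current_contact_force(),robot.current_finger_gap(),robot.current_time_s())
robot.pause(.8)
np.save("T2.npy",wpose()); save("wrist","w2.png"); save("top","t2.png")
```

```text
False [-0.50954834  0.12484074  0.49204759]
gap 0.11356962121267618 25.408304035663605
up [-1.4369123  -1.65132283  6.32240979] 0.11470943443526034 9.5583
```

View pics/w2.png

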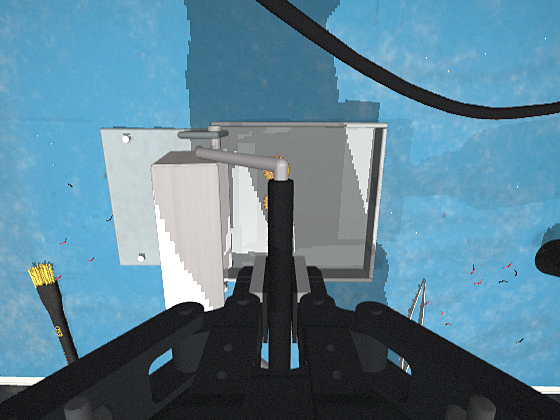

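The pan is tipped about 100° and the yellow chokes show below the bar, at about (275,170). I'll nudge it a little further, swing it back to level, release and check the tray.

Run:
```python
from h import *
yaw=1.3; o=[180,0,yaw]; s=np.array([-np.sin(np.radians(yaw)),np.cos(np.radians(yaw)),0])
bar=np.array([.4932,.3062,.07]); hinge=bar-.12*s-np.array([0,0,.025]); dz=np.array([0,0,.004])
r=np.hypot(.12,.025);a0=np.arctan2(.025,.12)
def go(t,v): robot.line_to(hinge+s*r*np.cos(a0+t)+np.array([0,0,r*np.sin(a0+t)])+dz,velocity=v)
go(1.87,.09); robot.pause(.3)
for t in np.linspace(1.75,0,12): go(t,.09)
print(robot.current_contact_force(),robot.current_finger_gap())
fingers.gripper_to(.45,25); robot.line_to(bar+[0,0,.1],velocity=.2)
robot.move_to([.45,.12,.22],o)
T=wpose(); np.save("T3.npy",T); save("wrist","w3.png")
for l in("pan_bar","station","heat_sink_mid","choke_a"): print(l,[(np.round(d["rect"]).tolist(),round(d["p"],2),wat(T,d["rect"][:2],.012).round(4)) for d in recognise(l,"wrist")[:3]])
print(robot.current_time_s())
```

```text
[2.76799953 0.95888714 0.14047303] 0.1175803842626037
pan_bar [([131.0, 140.0, 178.0, 137.0], 0.9, array([0.4978, 0.2741, 0.012 ]))]
station [([200.0, 142.0, 312.0, 156.0], 0.78, array([0.4974, 0.2044, 0.012 ]))]
heat_sink_mid [([264.0, 174.0, 24.0, 24.0], 0.85, array([0.4664, 0.139 , 0.012 ]))]
choke_a [([262.0, 143.0, 21.0, 21.0], 0.73, array([0.4977, 0.1412, 0.012 ])), ([259.0, 115.0, 20.0, 26.0], 0.59, array([0.5254, 0.1447, 0.012 ]))]
17.5
```

View pics/w3.png

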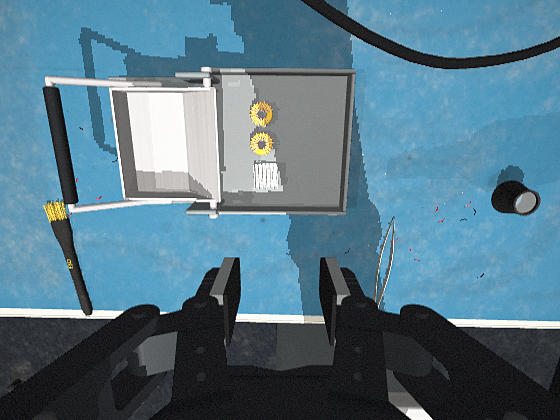

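All three parts lie flat in the tray: heat sink at (266,176), chokes at (262,143) and (261,113). The pan is empty and level. Now the gauge and loupe from close by.

Run:
```python
from h import *
T=np.load("T3.npy"); print("hs",wat(T,(266,176),.012),wat(T,(266,173),.018))
o=[180,0,0]; crops=[]
for i,p in enumerate([[.52,-.16,.2],[.52,-.36,.2],[.36,-.13,.15]]):
    robot.move_to(p,o); T=wpose(); im=vision.grab_frame("wrist"); np.save(f"G{i}.npy",T); cv2.imwrite(f"pics/g{i}.png",im[:,:,::-1])
    for l in("gauge","gauge_mark","loupe"): print(i,l,[(np.round(d["rect"],1).tolist(),round(d["p"],2)) for d in recognise(l,"wrist")[:2]])
    P=[.445,-.127,.015] if i==2 else [.611,-.276,.087]
    u=wproj(T,P); print(u); x,y=[int(v) for v in u]; x=min(max(x,60),500);y=min(max(y,60),360)
    crops.append(cv2.resize(im[y-60:y+60,x-60:x+60,::-1],(264*1,264),interpolation=cv2.INTER_CUBIC)); print("crop origin",x-60,y-60)
cv2.imwrite("pics/gc.png",np.hstack(crops)); print(robot.current_time_s())
```

```text
hs [0.46428119 0.13687244 0.012     ] [0.46839566 0.13667752 0.018     ]
0 gauge [([427.3, 94.0, 102.4, 71.1], 0.88), ([527.5, 195.4, 61.5, 50.5], 0.52)]
0 gauge_mark [([449.2, 88.5, 60.3, 60.8], 0.56)]
0 loupe [([252.0, 259.0, 33.8, 38.2], 0.61)]
[449.40104455  91.40494539]
crop origin 389 31
1 gauge [([180.1, 95.4, 88.4, 71.4], 0.8)]
1 gauge_mark [([162.2, 90.0, 58.6, 58.8], 0.61)]
1 loupe [([64.6, 262.4, 50.4, 35.6], 0.63), ([179.8, 94.3, 89.0, 73.6], 0.43)]
[163.4140438  92.292205 ]
crop origin 103 32
2 gauge [([275.1, 100.0, 44.8, 47.5], 0.71)]
2 gauge_mark []
2 loupe [([275.4, 99.8, 47.1, 47.5], 0.91)]
[274.23928802 104.31280493]
crop origin 214 44
21.1333
```

View pics/gc.png

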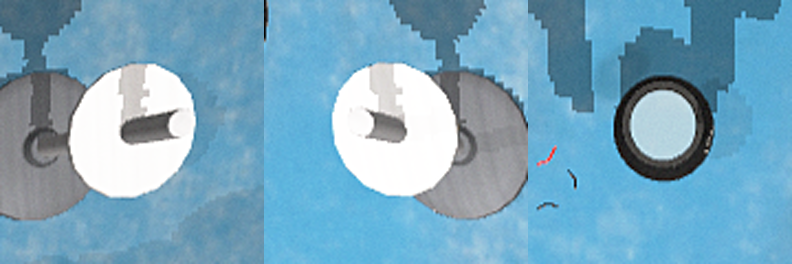

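Run:
```python
from h import *
def tri(Ts,uvs):
    A=np.zeros((3,3));b=np.zeros(3)
    for T,u in zip(Ts,uvs):
        o,d=wray(T,u);d/=np.linalg.norm(d);M=np.eye(3)-np.outer(d,d);A+=M;b+=M@o
    P=np.linalg.solve(A,b); return P,[np.round(wproj(T,P)-u,1) for T,u in zip(Ts,uvs)]
G=[np.load(f"G{i}.npy") for i in range(3)]
P,e=tri(G[:2],[(449,90.1),(162.5,91.1)]);print(P,e)
# white segmentation + ellipse of disc
uv=[]
for i,c in ((0,(449,90)),(1,(162,91))):
    im=cv2.imread(f"pics/g{i}.png"); m=(im.min(2)>170).astype(np.uint8)
    m=cv2.morphologyEx(m,cv2.MORPH_CLOSE,np.ones((3,3)))
    cs,_=cv2.findContours(m,cv2.RETR_EXTERNAL,cv2.CHAIN_APPROX_NONE)
    k=max((k for k in cs if cv2.pointPolygonTest(k,c,True)>-25),key=cv2.contourArea); el=cv2.fitEllipse(cv2.convexHull(k)); print(el); uv.append(el[0])
    t=np.linspace(0,2*np.pi,60)
    for z in(.081,.087,.093):
        Q=P.copy();Q[2]=z
        pr=np.array([wproj(G[i],Q+.02*np.array([np.cos(a),np.sin(a),0])) for a in t]).astype(np.float32)
        print(z,cv2.fitEllipse(pr))
print(tri(G[:2],uv))
print("loupe",wat(G[2],(276,102.2),.004),wat(G[2],(275.4,100.4),.03))
print(robot.current_tool_pos(), np.round(robot.inverse_kinematics([.466,.137,.1],[180,0,0]),0),robot.inverse_kinematics([.446,-.127,.02],[180,0,0]))
```

```text
[ 0.6118016  -0.27550099  0.08718186] [array([-0. ,  0.1]), array([-0. , -0.1])]
((448.6597900390625, 89.92237854003906), (54.166622161865234, 63.82036209106445), 32.5424690246582)
0.081 ((444.7261657714844, 90.19792175292969), (53.48249053955078, 62.4648551940918), 34.471839904785156)
0.087 ((448.9693298339844, 89.40418243408203), (54.78022003173828, 64.20391845703125), 34.692962646484375)
0.093 ((453.43682861328125, 88.56746673583984), (56.142311096191406, 66.04241943359375), 34.917640686035156)
((162.05943298339844, 90.37787628173828), (55.091365814208984, 62.518497467041016), 152.5450439453125)
0.081 ((165.4599151611328, 91.07914733886719), (54.34257125854492, 61.09646987915039), 150.8245849609375)
0.087 ((162.51564025878906, 90.30182647705078), (55.68765640258789, 62.75881576538086), 150.58189392089844)
0.093 ((159.41603088378906, 89.48249053955078), (57.100852966308594, 64.5141830444336), 150.33547973632812)
(array([ 0.6120948 , -0.27524962,  0.08719005]), [array([ 0. , -0.2]), array([0. , 0.2])])
loupe [ 0.44714657 -0.12828573  0.004     ] [ 0.44696961 -0.12806346  0.03      ]
[ 0.36107341 -0.13128081  0.15063641] [-53.  23.  43. 109. -19.  55. -90.] [-30.55691611  36.05723805  59.28494247 116.96522369 -40.89779827
  50.61467375 -38.07546817]
```

Run:
```python
from h import *
o=[180,0,0]; L=np.array([.447,-.128,0])
fingers.gripper_to(.8,40)
robot.move_to(L+[0,0,.1],o)
print("hit",robot.line_to(L+[0,0,.019],velocity=.1,f_stop=8))
print(robot.current_tool_pos())
fingers.gripper_to(0,40); zg=robot.current_tool_pos()[2]
print("gap",robot.current_finger_gap(),robot.current_gripper_force(),zg,robot.current_contact_force())
open("zg","w").write(str(zg))
robot.line_to(L+[0,0,.14],velocity=.12); robot.pause(.2)
np.save("T4.npy",wpose()); save("wrist","w4.png"); s=save("scene","s4.png")
print(robot.current_finger_gap(),robot.current_gripper_force(),robot.current_time_s())
u=proj("scene",np.array(robot.current_tool_pos())); x,y=map(int,u)
a=cv2.imread("pics/w4.png")[140:420,120:440]; b=s[y-60:y+60,x-60:x+60,::-1]
cv2.imwrite("pics/c4.png",np.hstack([cv2.resize(a,(400,350)),cv2.resize(b,(350,350),interpolation=cv2.INTER_CUBIC)]))
```

```text
hit False
[ 0.44751856 -0.12828564  0.01955564]
gap 0.38156931395351873 39.083186105126515 0.019796645172803978 [-0.80515894  0.241165    5.09796864]
0.3844115442894394 39.0926544967806 24.8667
```

View pics/c4.png

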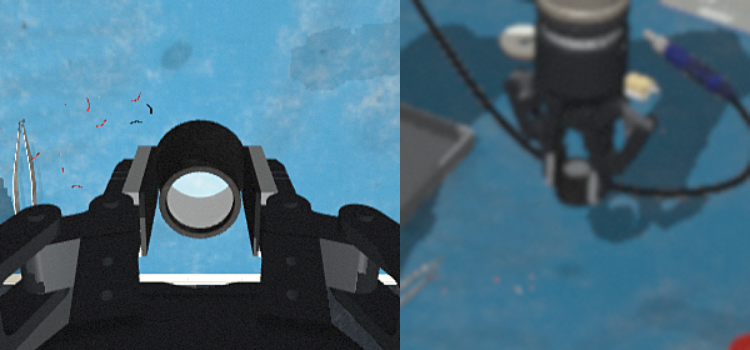

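The loupe is between the fingers, with its top ring at full-picture (280,300) and the far lower edge at row 236. I'll check tilt against the projection, then carry it over the heat sink.

```bash
cat > chk.py <<'E'
from h import *
def exp(T,tcp,zg,dx=0,tilt=0):
    R=Ro.from_euler("y",tilt).as_matrix(); t=np.linspace(0,2*np.pi,72)
    g=np.array(tcp)
    def ring(h,r): return np.array([wproj(T,g+R@(np.array([dx+r*np.cos(a),r*np.sin(a),h-zg]))) for a in t])
    b=ring(0,.018); tp=ring(.03,.0135)
    return b[:,1].min(),tp.mean(0),tp.min(0),tp.max(0)
E
python3 - <<'E'
from chk import *
T=np.load("T4.npy"); zg=float(open("zg").read()); g=robot.current_tool_pos()
for tl in(-.2,-.1,0,.1,.2): print(tl,*[np.round(v,1) for v in exp(T,g,zg,0,tl)])
H=np.array([.4655,.137]); z=.087+zg; o=[180,0,0]
robot.line_to([.447,-.128,.17],velocity=.2)
robot.move_to([H[0],H[1],.17],o)
robot.line_to([H[0],H[1],z],velocity=.08); robot.pause(.3)
print(robot.current_tool_pos(),robot.current_eef_rot(),z,robot.current_finger_gap(),robot.current_gripper_force())
np.save("T5.npy",wpose()); save("wrist","w5.png"); 
s=save("scene","s5.png"); t=save("top","t5.png")
for n,P in(("scene",[*H,.012]),("top",[*H,.012]),("scene",[*H,.087])): print(n,proj(n,P))
for c in("scene","top","wrist"):
  for l in("loupe","heat_sink_mid","choke_a"): 
    if c!="wrist": vision
    print(c,l,[(np.round(d["rect"],1).tolist(),round(d["p"],2)) for d in recognise(l,c)[:3]])
a=cv2.imread("pics/w5.png"); x,y=map(int,proj("scene",[*H,.05]))
cv2.imwrite("pics/c5.png",np.hstack([cv2.resize(a,(440,330)),cv2.resize(s[y-55:y+55,x-60:x+60,::-1],(360,330),interpolation=cv2.INTER_CUBIC)]))
print(robot.current_time_s())
E
```

```text
-0.2 229.6 [280.3 303.3] [247.6 278.4] [313.1 327.8]
-0.1 231.6 [280.3 301.4] [247.5 274.2] [313.2 328.3]
0 233.9 [280.3 299.4] [247.4 270.3] [313.2 328.4]
0.1 236.7 [280.3 297.2] [247.4 266.5] [313.3 328.1]
0.2 239.9 [280.3 295. ] [247.3 263.1] [313.3 327.4]
[0.46572068 0.13713258 0.1071254 ] [-1.79975044e+02 -3.50737252e-02  7.62304845e-03] 0.10679664517280398 0.37942065287206267 39.190864117699675
scene [217.70492462 215.32760056]
top [213.00946247 236.15499609]
scene [215.76325657 194.74656709]
scene loupe [([372.4, 226.2, 24.3, 41.7], 0.45)]
scene heat_sink_mid []
scene choke_a [([184.9, 187.1, 49.6, 42.7], 0.22)]
top loupe []
top heat_sink_mid [([194.2, 224.8, 101.5, 56.3], 0.18)]
top choke_a [([145.9, 210.8, 7.9, 21.7], 0.15)]
wrist loupe [([279.9, 282.7, 70.0, 97.0], 0.83)]
wrist heat_sink_mid [([279.7, 223.0, 35.4, 33.8], 0.86)]
wrist choke_a [([273.5, 178.6, 38.4, 32.9], 0.9), ([270.5, 137.2, 34.2, 37.3], 0.77)]
28.0417
```

View pics/c5.png

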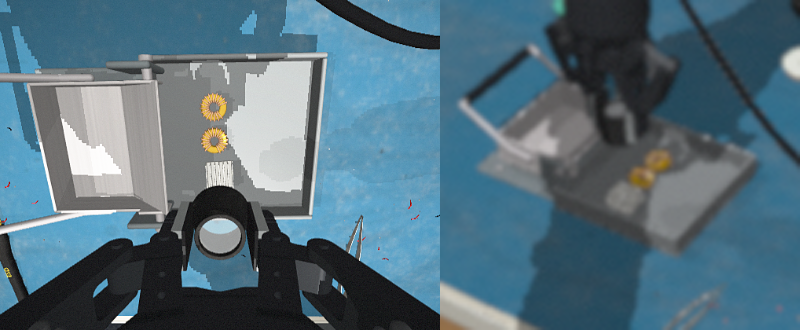

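Run:
```python
from chk import *
T=np.load("T5.npy"); g=[.46572,.13713,.1071]; zg=.0198
for tl in(-.1,0,.1): print(tl,*[np.round(v,1) for v in exp(T,g,zg,0,tl)])
print("hs far edge",wat(T,(261,206),.018),wat(T,(297,206),.018))
```

```text
-0.1 231.8 [280.2 301.4] [247.4 274.3] [313.  328.3]
0 234.2 [280.2 299.4] [247.4 270.3] [313.  328.4]
0.1 237.0 [280.2 297.2] [247.3 266.6] [313.1 328.1]
hs far edge [0.47957639 0.15022836 0.018     ] [0.47953355 0.1251764  0.018     ]
```

Run:
```python
import cv2
a=cv2.imread("pics/w5.png")[190:340,200:360]; b=cv2.imread("pics/w3.png")[150:200,230:300]
cv2.imwrite("pics/c6.png",cv2.hconcat([cv2.resize(a,(480,450),interpolation=cv2.INTER_CUBIC),cv2.resize(b,(315,450)[:1]+(225,),interpolation=cv2.INTER_CUBIC) if 0 else cv2.copyMakeBorder(cv2.resize(b,(315,225),interpolation=cv2.INTER_CUBIC),0,225,0,0,0)]))
```

```text
(no output)
```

View pics/c6.png

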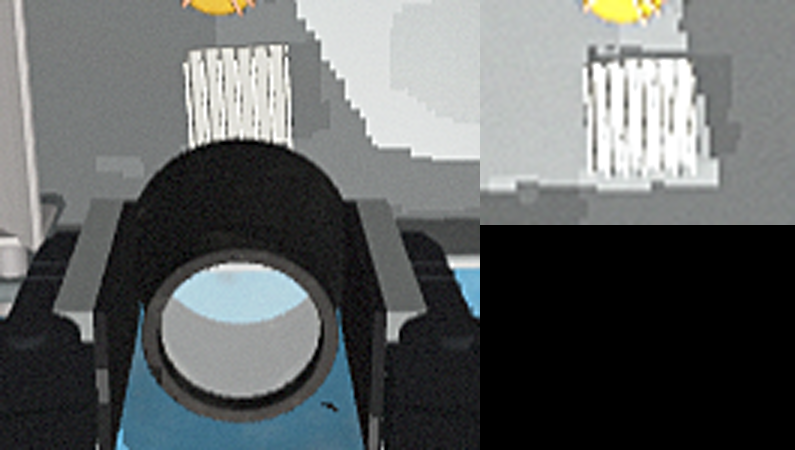

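The heat sink centre is at about (0.4675, 0.137). The loupe is upright and sits about 1 mm toward −x in the grip, so I shift +x by 3 mm and hand in.

Run:
```python
from h import *
robot.line_to([.4684,.137,.1066],velocity=.03); robot.pause(.7)
print(robot.current_tool_pos(),robot.current_gripper_force(),robot.current_time_s())
print(workorder.close_job())
```

```text
[0.46839548 0.13700992 0.10660868] 39.1909049244714 28.9917
the job is handed in; nothing more can be done
None
```

I handed the job in at 29.0 s on the robot's clock: all three parts are in the tray, the pan is back at level, and the loupe is held upright over the heat sink with its rim at about 87 mm, matching the gauge disc; the hand-in returned no verdict.

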